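Tuck the new chute liner under the lap of a sample divider

TASK

The small sample divider on the bench needs its new lower liner, the loose plate with the rib. Swing the latch lever free and open the lid until it stands upright or beyond, slip the liner's plain edge (the end the rib stops well short of) under the lapped tail of the upper liner without lifting that liner, and let its lower edge drop in behind the sill so that it lies flat on the chute floor. Finish while still holding the liner pressed flat there, with the push of a thumb (10 to 30 N), so that its screws can be driven from below; leave the tin and the brass weight beside it undisturbed.

Things in the scene. Friction and masses are not known exactly. Their poses are not given: they have to be found in the camera images.
- divider: the whole sample divider, fixed to the bench: grey base plate 270 x 150 mm, a sloping chute under a lid, a feed hopper 245 mm high at the far end, two catch pans under the near end. Origin under the centre of the base plate on the worktop, x along the chute (away from the robot, uphill), z up.
- chute: the fixed chute. Its frame is tilted 15 degrees: x runs up the slope along the floor, y to the left, z square off the floor; origin on the floor's surface at the low end, mid-width. Floor 112 mm wide between walls 45 mm high. Downhill of the sill the floor runs on 24 mm as an open spout; nothing there is higher than the sill
- sill (a point): top middle of the sill's uphill edge: the sill, 5 mm high, crosses the floor from chute x = 0 to 12 mm; the empty bay for the liner runs from x = 12 mm to a 5 mm high stop at x = 150 mm
- keeper (a point): top middle of the latch's keeper, a hook on the left wall (chute x = 53 to 77, y = 64 to 88, z up to 65 mm)
- upper_liner (a joint): lift of the upper liner, rad, 0 = lying down. A plate held only at its head (hinge line at chute x = 235, z = 0 mm); its joggled tail, 3 mm thick, 106 mm wide, stands 8.5 mm clear of the floor, starting at chute x = 123 mm: the lower liner's edge goes beneath it. A light spring and its weight hold it down (about 2 N at the tail edge)
- lap_edge (a point): middle of the underside of the upper liner's tail edge (chute x = 123, z = 8.5 mm when down)
- lid (a joint): opening of the lid, rad: 0 = shut, 1.92 = fully open against its stop. Stiff friction hinges: it stays where it is left; lifting at the bar takes about 3 N. The lid plate, 148 x 124 x 4 mm, lies on the chute walls.
- lid_bar (a point): middle of the lid's handle, a 10 mm round steel bar 80 mm long across the lid's near end, 35 mm clear of the lid's edge, open above and below; it can turn between finger pads
- lid_hinge (a point): middle of the lid's hinge line, which runs along y at the lid's far (uphill) edge, 190 mm from the bar
- latch (a joint): turn of the latch lever, rad: 0 = pointing left, its tip below the keeper hook on the left wall, which stops the lid from lifting; grows as the lever swings (clockwise from above) to point uphill; end of travel 1.6. Light friction, it stays where it is left. The tip is clear of the keeper from about 0.35.
- latch_knob (a point): the latch's upright black knob, 16 mm across and 25 mm tall, standing on the lever 42 mm from the pivot; this point is 15 mm above its foot and 10 mm below its top
- latch_pivot (a point): pivot of the latch lever on the lid's top; its axis is square to the lid (chute z while the lid is shut)
- liner: the loose lower liner, about 0.35 kg: steel plate 130 (x) x 100 (y) x 5 mm with an upright rib along x. Origin at the centre of the underside, z up through the rib. +x is the plain edge that goes under the upper liner.
- liner_rib (a point): middle of the top of the liner's rib, which is 80 mm long, 10 mm thick and rises to 41 mm above the underside; it reaches from x = -58 to +22 mm of the plate
- liner_upper_edge (a point): middle of the plain edge (x = +65 mm), at the underside
- liner_lower_edge (a point): middle of the other end's edge (x = -65 mm), at the underside
- tin: bystander: round aluminium moisture tin, 62 mm across, 40 mm high; origin under its centre
- weight: bystander: brass weight with a knob, 30 mm across, 40 mm high; origin under its centre

How it is judged:
By the outcome, as a careful person would: the job done as asked, in the order asked, and still so for the second after the job is handed in, while the arm keeps its last pose, push and grip.
It also fails if it takes over 64 s, if anything falls off the work surface, if the arm or the gripper's body presses on something with over 40 N, if the wrist force passes 120 N, or if a joint passes its speed limit or range.

ROBOT

A 6-joint arm with a two-finger parallel gripper is mounted at the origin on a cart in front of the work surface, level with it; the furniture and walls round the work are solid. World frame = base frame: x ahead of the robot, y to its left, z up, the work surface at z = 0. Lengths are in m, angles in rad, forces in N, time in s.
With the tool pointing down it reaches from about 0.375 to 0.925 m from the base axis. Payload 5.7 kg.
Tool frame: the origin (TCP) lies at the very end of the fingers, on their centre line; the grasp point (between the pads) lies 19 mm behind it (arm.grip_point_offset is the distance from the TCP to the grasp point, in m); z points along the fingers, y is the line along which they close (so a half turn about z gives the same grasp; the last joint's range is limited). The gripper opens to 88 mm and grips with 3 to 60 N. Pads are 20 mm wide; open, the fingers measure 115 mm over their backs; the gripper's body (75 mm by 178 mm) begins 61 mm behind the grasp point.
Start: joints at [1.225, 0.359, 1.51, -0, 1.272, -0.115], TCP at [0.137, 0.584, 0.223] pointing down, gripper open.
Joint ranges: [-2.97, 2.97], [-1.01, 2.36], [0.21, 2.38], [-0.96, 4.11], [0.2, 2.71], [-2.98, 2.98]. Speed limits (rad/s): [2.39, 2.39, 3.14, 3.14, 3.14, 3.14].

INTERFACE

Orientations are given as a rotation vector (axis times angle).
In Python, from station import arm gives the robot as it stands.
- The arm moves only by the tool play_rows, never from a script. Its arguments are lists of equal length, an entry for each row: "slide": the shift along the tool's x, y, z each as a share of 0.03 m, from -1 to 1, a list of three; "turn": the turn, a rotation vector about the tool's x, y, z each as a share of 4 degrees, from -1 to 1, a list of three; "claw": the closure in counts, from 0 (fully open) to 255 (shut). In form: {"slide": [[x, y, z], ...], "turn": [[rx, ry, rz], ...], "claw": [claw, ...]}. A call has 1 to 20 rows; each row shifts and turns the commanded pose from where the row before left it, along the tool's axes as they then stand; what a row does not reach is not made up. A row lasts 1/12 s, in which the tool goes at most 41.7 mm and 7.16 degrees, less where a joint would pass 70% of its speed; a pose out of reach is approached as far as the arm can. A call with a number of a shift or a turn outside -1 to 1 is refused whole. A call with a gripper value outside its range is refused whole. The fingers move at their own pace and stop on an object; "force" is the grip in N (left out, the last holds). Time passes only in rows, so rows that do not move let the fingers close. It gives the time, the measured TCP pose, the force, the opening and the grip force at its end, in the units of the state.
- arm.observe(): the state, without advancing time (a new reading comes with each control period).
- arm.get_image(name): name is "scene" or "top" or "wrist"; returns a dict with "image" (480x640x3 uint8, blue, green, red), "z_map" (480x640 float32, m along the optical axis (not along the pixel's ray), 0 where there is no reading), "camera_matrix" (3x3 intrinsics, pixels), "camera_from_world" (4x4, takes a point from world to camera coordinates). Camera axes: x right, y down, z forward; pixel columns grow to the right and rows downward; lengths in m; the calibration is good to about 2 mm. The wrist camera is an equidistant fisheye: a pixel r from the principal point sees the ray r / f radians off the axis. A picture is of the moment at which its call begins.
- arm.close_job(): hands the job in; it is judged then, once.
The state is a dict: "time": time; "joints": joint angles; "qvel": joint speeds; "joint_torque": joint torques, N m; "tcp_pos": TCP position; "ee_rot": TCP orientation; "wrist_force": force on the tool from outside, world axes, zero at the start; "torque": the same for the moment, N m; "finger_gap": finger opening in m; "finger_force": force on a finger pad.
Only numpy, scipy, OpenCV 4.12 (cv2) and the standard library are available. Lean on these libraries where they do the work, as an engineer would, in place of code of your own. Each camera call takes 0.05 s, during which the arm holds its last target. There are 200 camera calls.

## Working session

There is one attempt and no reset: what is moved stays moved. The work goes in short steps, Python scripts to look and compute and a tool call to move; the robot and the scene stay as the last step left them, time stands still between calls to the robot, and variables do not carry over. Pictures are saved under pics/ and viewed, at most 10 in all, crops included, and the job is handed in when it is done.

Besides the shell and the picture viewer there is one more tool, called after ">>>" as name(argument=value, ...), one argument or row to a line, values as JSON. play_rows: Moves the arm, as the interface text tells. Its arguments: {"type":"object","properties":{"slide":{"type":"array"},"turn":{"type":"array"},"claw":{"type":"array"},"force":{"type":"number"}},"required":["slide","turn","claw"]}

```bash
ls; mkdir -p pics; cat > h.py <<'E'
import numpy as np,cv2
from station import arm
from scipy.spatial.transform import Rotation as R
def grab(n,save=None):
    d=arm.get_image(n)
    if save: cv2.imwrite('pics/'+save,d['image'])
    np.savez('/tmp/%s.npz'%n,**d)
    return d
def load(n): return dict(np.load('/tmp/%s.npz'%n))
def pts(d):  # world point per pixel (pinhole)
    K=d['camera_matrix'];T=np.linalg.inv(d['camera_from_world']);z=d['z_map']
    v,u=np.mgrid[0:480,0:640]
    p=np.stack([(u-K[0,2])/K[0,0]*z,(v-K[1,2])/K[1,1]*z,z],-1)
    w=p@T[:3,:3].T+T[:3,3]; w[z==0]=np.nan
    return w
E
python3 - <<'E'
from h import *
for n in ['scene','top','wrist']:
    d=grab(n,n+'0.png'); T=np.linalg.inv(d['camera_from_world']); print(n,d['camera_matrix'].round(1).tolist(),T.round(3).tolist(),(d['z_map']>0).mean())
o=arm.observe();print(o)
E
```

```text
pics
scene [[522.2, 0.0, 311.5], [0.0, 522.2, 243.9], [0.0, 0.0, 1.0]] [[0.926, -0.279, 0.256, 0.22], [-0.379, -0.701, 0.605, -0.848], [0.011, -0.657, -0.754, 0.838], [0.0, 0.0, 0.0, 1.0]] 0.9961263020833333
top [[572.2, 0.0, 319.6], [0.0, 572.2, 243.8], [0.0, 0.0, 1.0]] [[0.002, -0.983, 0.186, 0.339], [-1.0, -0.005, -0.018, -0.262], [0.019, -0.186, -0.982, 0.94], [0.0, 0.0, 0.0, 1.0]] 0.9960970052083333
wrist [[371.6, 0.0, 320.3], [0.0, 371.6, 238.9], [0.0, 0.0, 1.0]] [[0.229, 0.936, 0.268, 0.064], [0.973, -0.219, -0.065, 0.602], [-0.002, 0.276, -0.961, 0.384], [0.0, 0.0, 0.0, 1.0]] 0.9938346354166666
{'time': 0.15, 'joints': array([ 1.22489484e+00,  3.59325536e-01,  1.51116306e+00, -1.88729940e-05,
        1.27245403e+00, -1.15079697e-01]), 'qvel': array([-0.00068247, -0.00254418, -0.00280607, -0.00176858, -0.00081837,
       -0.00064047]), 'joint_torque': array([ 3.02574945e-04, -5.15756822e+01, -2.71006823e+01,  6.73841941e-02,
        3.04099254e-02, -7.88213219e-05]), 'tcp_pos': array([0.13709649, 0.58360826, 0.22201893]), 'ee_rot': array([-3.61727415e-01, -3.12040478e+00,  2.07073494e-03]), 'wrist_force': array([-0.65537337,  0.21340398, -0.62686874]), 'torque': array([-0.00949068,  0.00454651,  0.0017511 ]), 'finger_force': 0.0, 'finger_gap': 0.08772553213424868}
```

View pics/scene0.png

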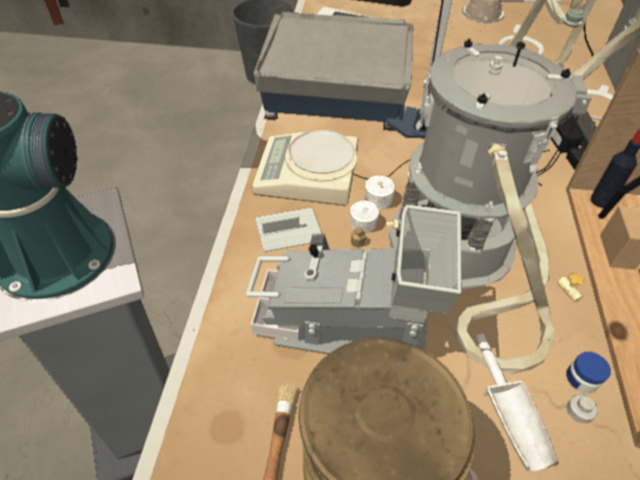

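View pics/top0.png

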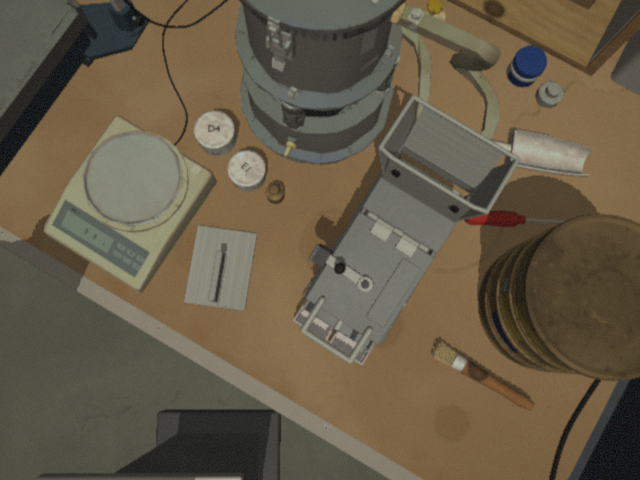

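The scene view shows the divider with its lid shut and the latch pointing left. The liner lies to its left. In the top view the liner is centred near (220,268), with the plain edge at the top and the rib running from (224,244) to (217,300). The knob is at (340,266), the pivot at (365,284), the bar at about (330,340), and the weight at (275,191).

```bash
python3 - <<'E'
from h import *
d=load('top');w=pts(d)
def P(u,v): return (w[v,u]*1000).round(0)
for n,(u,v) in dict(knob=(340,266),pivot=(365,284),lidhinge=(437,222),lidmid=(372,255),lever=(352,275),rib1=(224,248),rib2=(217,297),plate=(235,250),plate2=(200,290),weight=(275,191),tinE=(247,168),bench=(270,300)).items(): print(n,P(u,v))
z=w[...,2]
# liner region
sub=np.zeros(z.shape,bool); sub[215:320,175:265]=True
pl=sub&(z>0.003)&(z<0.013); rib=sub&(z>0.03)&(z<.05)
hsv=cv2.cvtColor(d['image'],cv2.COLOR_BGR2HSV)
pl2=sub&(hsv[...,1]<60)
def rect(m,h):
    n,l,s,c=cv2.connectedComponentsWithStats(m.astype(np.uint8)); i=1+s[1:,4].argmax(); m=l==i
    K=d['camera_matrix'];T=np.linalg.inv(d['camera_from_world'])
    v,u=np.nonzero(m); r=np.stack([(u-K[0,2])/K[0,0],(v-K[1,2])/K[1,1],np.ones(len(u))],-1)@T[:3,:3].T
    q=T[:3,3]+r*((h-T[2,3])/r[:,2])[:,None]
    b=cv2.minAreaRect((q[:,:2]*1000).astype(np.float32)); return b,len(u),cv2.boxPoints(b).round(0).tolist()
print('plate',rect(pl2,.005)); print('rib',rect(rib,.041)); print('z',np.nanmedian(z[pl]),np.nanmedian(z[rib]),np.nanmedian(z[305:312,265:280]))
# lid plane fit
reg=np.zeros(z.shape,np.uint8); cv2.fillPoly(reg,[np.array([(375,215),(440,250),(372,335),(315,305)])],1)
q=w[reg>0]; q=q[np.isfinite(q).all(1)]
for _ in range(8):
    c=np.median(q,0) if _==0 else q.mean(0); n=np.linalg.svd(q-c)[2][2]; n*=np.sign(n[2]); e=(q-c)@n; q=q[np.abs(e-np.median(e))<max(.004,1.5*e.std()) ] if _<4 else q[np.abs(e)<.003]
print('lid n',n,c,len(q),'tilt',np.degrees(np.arccos(n[2])),'uphill dir deg',np.degrees(np.arctan2(-n[1],-n[0])))
# points above lid: knob; bar
e=(w-c)@n
ys,xs=np.nonzero((reg>0)&(e>0.02)); print('knob px',xs.mean(),ys.mean(),np.nanmean(w[ys,xs],0), np.nanmax(e[ys,xs]))
cv2.imwrite('pics/topcrop.png',cv2.resize(d['image'][190:380,270:470],None,fx=3.5,fy=3,interpolation=cv2.INTER_CUBIC))
E
```

```text
knob [ 456. -305.  160.]
pivot [ 433. -341.  139.]
lidhinge [ 520. -443.  154.]
lidmid [ 475. -352.  137.]
lever [ 447. -324.  131.]
rib1 [ 508. -122.    5.]
rib2 [ 426. -115.   16.]
plate [ 505. -140.    5.]
plate2 [438. -85.   6.]
weight [ 595. -207.   43.]
tinE [ 635. -160.   41.]
bench [ 423. -199.   -0.]
plate (((475.9306640625, -116.73774719238281), (99.75350952148438, 129.9621124267578), 82.43597412109375), 4752, [[405.0, -158.0], [534.0, -175.0], [547.0, -76.0], [418.0, -59.0]])
rib (((458.3229064941406, -115.11262512207031), (11.612255096435547, 80.2848892211914), 82.29071044921875), 371, [[418.0, -115.0], [497.0, -126.0], [499.0, -115.0], [419.0, -104.0]])
z 0.005727815297066896 0.04112976602526919 0.000802106218932841
lid n [-0.21413888  0.15200135  0.96490421] [ 0.44590946 -0.35830734  0.13085019] 6385 tilt 15.224518351344686 uphill dir deg -35.368124110974414
knob px 341.2 269.14 [ 0.45178471 -0.3069403   0.15517166] 0.03446591716419275
```

View pics/topcrop.png

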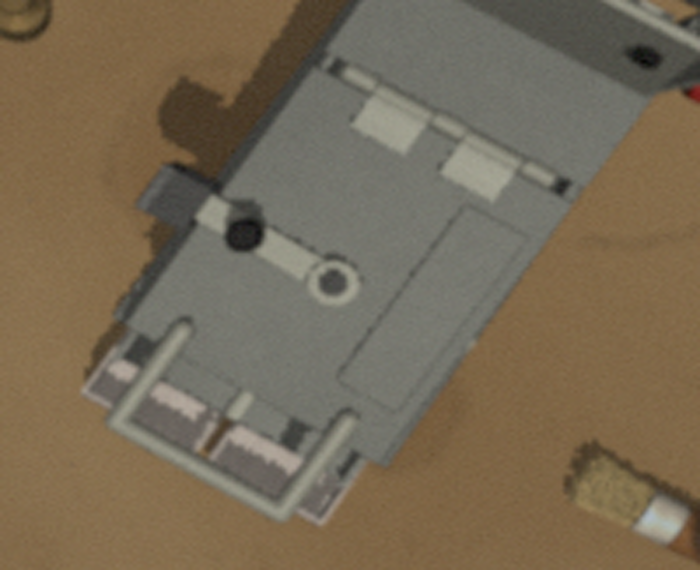

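The crop shows the knob at crop (245,230) and the pivot at (333,283). The bar runs from (115,415) to (285,512) and the hinge line from (332,62) to (565,188). Next I'll turn these into the chute frame.

```bash
cat >> h.py <<'E'
def ray(d,u,v):
    K=d['camera_matrix'];T=np.linalg.inv(d['camera_from_world'])
    r=T[:3,:3]@np.array([(u-K[0,2])/K[0,0],(v-K[1,2])/K[1,1],1.]); return T[:3,3],r
def onplane(d,u,v,c,n):
    o,r=ray(d,u,v); return o+r*(((c-o)@n)/(r@n))
def chuteR(yaw):  # columns chute x,y,z in world
    return R.from_euler('z',yaw).as_matrix()@R.from_euler('y',-np.radians(15)).as_matrix()
E
python3 - <<'E'
from h import *
d=load('top');w=pts(d)
c0=np.array([.44590946,-.35830734,.13085019])
cr=lambda x,y:(270+x/3.5,190+y/3)
n=np.array([-0.21413888,0.15200135,0.96490421])
Q={k:onplane(d,*cr(*p),c0,n) for k,p in dict(h1=(332,62),h2=(565,188),e1=(318,72),e2=(125,325),f1=(588,185),f2=(385,462),piv=(333,283)).items()}
for k in ['h','e','f']:
    a=Q[k+'2']-Q[k+'1']; print(k,np.degrees(np.arctan2(a[1],a[0])),np.linalg.norm(a)*1000)
print({k:(v*1000).round(0) for k,v in Q.items()})
# bar points by depth
b=[]
for t in np.linspace(.1,.9,17):
    u,v=cr(115+t*170,415+t*97); vv,uu=int(round(v)),int(round(u))
    pt=w[vv-1:vv+2,uu-1:uu+2].reshape(-1,3); b.append(pt[pt[:,2].argmax()])
b=np.array(b); print('bar z',(b[:,2]*1000).round(0)); zb=np.median(b[:,2])-.005
B=[onplane(d,*cr(*p),np.array([0,0,zb]),np.array([0,0,1.])) for p in [(115,415),(285,512)]]
a=B[1]-B[0]; print('bar',(np.array(B)*1000).round(0).tolist(),np.degrees(np.arctan2(a[1],a[0])),np.linalg.norm(a))
# base plate / scene camera check: lid plane from scene
d2=load('scene');w2=pts(d2)
print('scene lid pts resid', [(((w2[v,u]-c0)@n)*1000).round(1) for u,v in [(300,295),(340,290),(370,290),(310,270)]])
# keeper & sight of knob top
print('knobtop',onplane(d,*cr(245,228),c0+n*.034,n))
E
```

```text
h -123.07344483483413 110.86303718754885
e 146.27989568303718 145.84625623642708
f 148.216515799463 155.24892743137002
{'h1': array([ 537., -342.,  148.]), 'h2': array([ 477., -434.,  150.]), 'e1': array([ 533., -336.,  147.]), 'e2': array([ 416., -258.,  108.]), 'f1': array([ 478., -443.,  151.]), 'f2': array([ 350., -364.,  111.]), 'piv': array([ 434., -343.,  126.])}
bar z [111. 111. 110. 110. 111. 110. 112.  nan 109. 109. 110. 111. 110. 111.
 110. 110. 110.]
bar [[nan, nan, nan], [nan, nan, nan]] nan nan
scene lid pts resid [np.float64(1.2), np.float64(2.9), np.float64(-1.3), np.float64(13.0)]
knobtop [ 0.45547646 -0.30504258  0.15981923]
```

```bash
python3 - <<'E'
from h import *
d=load('top');cr=lambda x,y:(270+x/3.5,190+y/3)
Z=np.array([0,0,1.])
B=[onplane(d,*cr(*p),np.array([0,0,.105]),Z) for p in [(115,415),(285,512)]]
a=B[1]-B[0]; print('bar',(np.array(B)*1000).round(0).tolist(),np.degrees(np.arctan2(a[1],a[0])),np.linalg.norm(a))
bm=(B[0]+B[1])/2; yaw=np.radians(-33); C=chuteR(yaw)
piv=np.array([.434,-.343,.126]); kt=np.array([.4555,-.305,.1598]); h=np.array([.507,-.388,.149])
print('bar mid',bm); 
# chute origin guess: pivot x=65, z top of lid=49, y from lid edge mid
lidmid=np.mean([[.533,-.336,.147],[.416,-.258,.108],[.478,-.443,.151],[.350,-.364,.111]],0)
for k,v in dict(bar=bm,knob=kt,hinge=h,lid=lidmid).items(): print(k,'rel pivot in chute',((v-piv)@C*1000).round(1))
o=arm.observe(); M=R.from_rotvec(o['ee_rot']).as_matrix(); print(M.round(3)); print(C.round(3))
E
```

```text
bar [[373.0, -254.0, 105.0], [327.0, -324.0, 105.0]] -123.17378126643602 0.08341111896613705
bar mid [ 0.34968069 -0.28883751  0.105     ]
bar rel pivot in chute [-102.2   -0.5    5.7]
knob rel pivot in chute [ 6.2 43.6 33.3]
hinge rel pivot in chute [88.8  2.   0. ]
lid rel pivot in chute [13.  -0.5 -0.1]
[[-0.973  0.229 -0.   ]
 [ 0.229  0.973 -0.001]
 [ 0.    -0.001 -1.   ]]
[[ 0.81   0.545 -0.217]
 [-0.526  0.839  0.141]
 [ 0.259  0.     0.966]]
```

```bash
cat >> h.py <<'E'
def toolR(psi): # pointing down, tool x yaw psi(deg)
    return R.from_euler('z',psi,degrees=True).as_matrix()@np.diag([1,-1,-1.])
def plan(pos,M,p0=None,M0=None):
    o=arm.observe(); p0=o['tcp_pos'] if p0 is None else p0
    M0=R.from_rotvec(o['ee_rot']).as_matrix() if M0 is None else M0
    t=R.from_matrix(M0.T@M).as_rotvec(degrees=True)/4
    print('turn units',t.round(2),'then slide units (new frame)',(M.T@(np.array(pos)-p0)/.03).round(2),'| slide in old frame',(M0.T@(np.array(pos)-p0)/.03).round(2))
C=chuteR(np.radians(-33)); PIV=np.array([.434,-.343,.126])
E
python3 - <<'E'
from h import *
M=toolR(57); A=np.array([.45,.28,.25]); B=PIV+C@[-.032,.037,.070]; D=PIV+C@[-.032,.037,.018]
E_=PIV+C@[.012,.030,.018]
print(B,D,E_)
plan(A,M); plan(B,M,A,M); plan(D,M,B,M); plan(E_,M,D,M)
E
```

```text
[ 0.41303418 -0.28526719  0.1853326 ] [ 0.4243215  -0.29259727  0.13510446] [ 0.45615314 -0.32161552  0.14649249]
turn units [-1.000e-02  2.000e-02  2.744e+01] then slide units (new frame) [-2.81 14.26 -0.93] | slide in old frame [-12.47  -7.47  -0.92]
turn units [0. 0. 0.] then slide units (new frame) [-16.47   9.23   2.16] | slide in old frame [-16.47   9.23   2.16]
turn units [0. 0. 0.] then slide units (new frame) [0.   0.45 1.67] | slide in old frame [0.   0.45 1.67]
turn units [0. 0. 0.] then slide units (new frame) [-0.23  1.42 -0.38] | slide in old frame [-0.23  1.42 -0.38]
```

>>> play_rows(
  slide=[
    [0,0,0],
    [0,0,0],
    [0,0,0],
    [0,0,0],
    [0,0,0],
    [0,0,0],
    [0,0,0],
    [0,0,0],
    [0,0,0],
    [0,0,0],
    [0,0,0],
    [0,0,0],
    [0,0,0],
    [0,0,0],
    [0,0,0],
    [0,0,0],
    [0,0,0],
    [0,0,0],
    [0,0,0],
    [0,0,0],
  ],
  turn=[
    [0,0,1],
    [0,0,1],
    [0,0,1],
    [0,0,1],
    [0,0,1],
    [0,0,1],
    [0,0,1],
    [0,0,1],
    [0,0,1],
    [0,0,1],
    [0,0,1],
    [0,0,1],
    [0,0,1],
    [0,0,1],
    [0,0,1],
    [0,0,1],
    [0,0,1],
    [0,0,1],
    [0,0,1],
    [0,0,1],
  ],
  claw=[255,255,255,255,255,255,255,255,255,255,255,255,255,255,255,255,255,255,255,255],
  force=20,
)

```text
time: 1.82
tcp_pos: [0.1372, 0.5838, 0.2223]
ee_rot: [2.287, 2.154, -0.001]
wrist_force: [0.6, 0.4, 0.2]
finger_gap: 0.0002
finger_force: 0.0
```

>>> play_rows(
  slide=[
    [0,0,-0.12],
    [0,0,-0.12],
    [0,0,-0.12],
    [0,0,-0.12],
    [0,0,-0.12],
    [0,0,-0.12],
    [0,0,-0.12],
    [0,0,-0.12],
    [-0.2,0.95,0],
    [-0.2,0.95,0],
    [-0.2,0.95,0],
    [-0.2,0.95,0],
    [-0.2,0.95,0],
    [-0.2,0.95,0],
    [-0.2,0.95,0],
    [-0.2,0.95,0],
    [-0.2,0.95,0],
    [-0.2,0.95,0],
    [-0.2,0.95,0],
    [-0.2,0.95,0],
  ],
  turn=[
    [0,0,0.93],
    [0,0,0.93],
    [0,0,0.93],
    [0,0,0.93],
    [0,0,0.93],
    [0,0,0.93],
    [0,0,0.93],
    [0,0,0.93],
    [0,0,0],
    [0,0,0],
    [0,0,0],
    [0,0,0],
    [0,0,0],
    [0,0,0],
    [0,0,0],
    [0,0,0],
    [0,0,0],
    [0,0,0],
    [0,0,0],
    [0,0,0],
  ],
  claw=[255,255,255,255,255,255,255,255,255,255,255,255,255,255,255,255,255,255,255,255],
)

```text
time: 3.48
tcp_pos: [0.3856, 0.3362, 0.2513]
ee_rot: [2.761, 1.499, -0.001]
wrist_force: [-0.1, -0.2, -0.0]
finger_gap: 0.0004
finger_force: 0.0
```

>>> play_rows(
  slide=[
    [-0.13,0.95,0],
    [-0.13,0.95,0],
    [-0.13,0.95,0],
    [-0.95,0.54,0],
    [-0.95,0.54,0],
    [-0.95,0.54,0],
    [-0.95,0.54,0],
    [-0.95,0.54,0],
    [-0.95,0.54,0],
    [-0.95,0.54,0],
    [-0.95,0.54,0],
    [-0.95,0.54,0],
    [-0.95,0.54,0],
    [-0.95,0.54,0],
    [-0.95,0.54,0],
    [-0.95,0.54,0],
    [-0.95,0.54,0],
    [-0.95,0.54,0],
    [-0.4,0.2,0],
    [0,0,0],
  ],
  turn=[
    [0,0,0],
    [0,0,0],
    [0,0,0],
    [0,0,0],
    [0,0,0],
    [0,0,0],
    [0,0,0],
    [0,0,0],
    [0,0,0],
    [0,0,0],
    [0,0,0],
    [0,0,0],
    [0,0,0],
    [0,0,0],
    [0,0,0],
    [0,0,0],
    [0,0,0],
    [0,0,0],
    [0,0,0],
    [0,0,0],
  ],
  claw=[255,255,255,255,255,255,255,255,255,255,255,255,255,255,255,255,255,255,255,255],
)

```text
time: 5.15
tcp_pos: [0.4197, -0.2261, 0.2514]
ee_rot: [2.762, 1.494, -0.001]
wrist_force: [0.6, 0.1, -0.4]
finger_gap: 0.0008
finger_force: 0.0
```

```bash
python3 - <<'E'
from h import *
M=toolR(57); B=PIV+C@[-.032,.037,.070]; D=PIV+C@[-.032,.037,.018]
plan(B,M); plan(D,M); o=arm.observe(); print(o['time'],o['joints'].round(2))
d=grab('wrist','wrist1.png')
E
```

```text
turn units [ 0.01  0.02 -0.04] then slide units (new frame) [-1.77  0.89  2.2 ] | slide in old frame [-1.77  0.89  2.2 ]
turn units [ 0.01  0.02 -0.04] then slide units (new frame) [-1.77  1.33  3.88] | slide in old frame [-1.77  1.34  3.88]
5.15 [-0.64  0.15  1.73 -0.    1.26 -0.06]
```

View pics/wrist1.png

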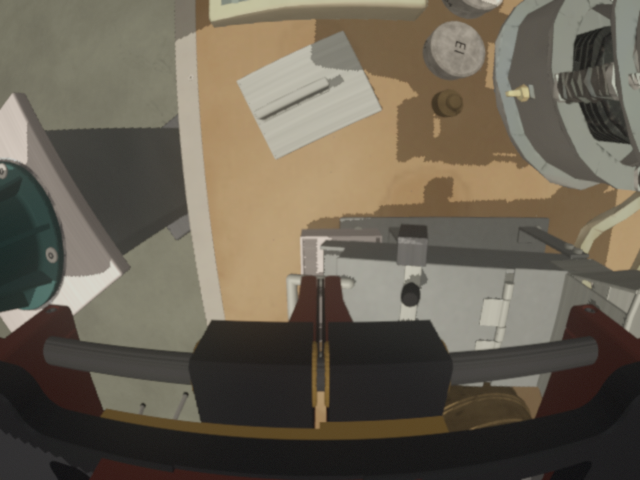

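The wrist view shows the closed fingers just left of the lid, with the knob at (410,294), the lever intact and the liner undisturbed. I'll descend downhill of the knob and push it.

>>> play_rows(
  slide=[
    [-0.6,0.3,0.73],
    [-0.6,0.3,0.73],
    [-0.57,0.29,0.74],
    [0,0.15,0.56],
    [0,0.15,0.56],
    [0,0.15,0.56],
    [0,0,0],
  ],
  turn=[
    [0,0,0],
    [0,0,0],
    [0,0,0],
    [0,0,0],
    [0,0,0],
    [0,0,0],
    [0,0,0],
  ],
  claw=[255,255,255,255,255,255,255],
)

```text
time: 5.78
tcp_pos: [0.4237, -0.287, 0.1324]
ee_rot: [-2.755, -1.498, 0.002]
wrist_force: [-0.8, 0.2, 0.3]
finger_gap: 0.0004
finger_force: 0.0
```

>>> play_rows(
  slide=[
    [0,0.2,-0.05],
    [0,0.2,-0.05],
    [0,0.2,-0.05],
    [0,0.2,-0.05],
    [-0.05,0.2,-0.05],
    [-0.05,0.2,-0.05],
    [-0.1,0.2,-0.05],
    [-0.1,0.1,-0.03],
    [0,0,0],
  ],
  turn=[
    [0,0,0],
    [0,0,0],
    [0,0,0],
    [0,0,0],
    [0,0,0],
    [0,0,0],
    [0,0,0],
    [0,0,0],
    [0,0,0],
  ],
  claw=[255,255,255,255,255,255,255,255,255],
)

```text
time: 6.53
tcp_pos: [0.4582, -0.3231, 0.1469]
ee_rot: [2.759, 1.498, 0.0]
wrist_force: [-0.6, 0.6, 0.7]
finger_gap: 0.0004
finger_force: 0.2
```

```bash
python3 - <<'E'
from h import *
o=arm.observe();print(((o['tcp_pos']-PIV)@C*1000).round(1))
d=grab('top','top1.png'); w=pts(d)
e=(w-PIV)@C*1000
m=(e[...,2]>26)&(e[...,2]<38)&(abs(e[...,1])<60)&(e[...,0]>-30)&(e[...,0]<65)&(d['image'].max(-1)<60)
print(m.sum(),np.nanmedian(e[m],0))
E
```

```text
[14.5 29.9 17.7]
0 [nan nan nan]
  return np.nanmean(a, axis, out=out, keepdims=keepdims)
```

```bash
python3 - <<'E'
from h import *
M=toolR(57); b=np.array([.3497,-.2888,.105])
plan(b+[0,0,.06],M); plan(b-[0,0,.016],M)
E
```

```text
turn units [ 0.02  0.01 -0.  ] then slide units (new frame) [-1.02 -3.64 -0.61] | slide in old frame [-1.02 -3.64 -0.62]
turn units [ 0.02  0.01 -0.  ] then slide units (new frame) [-1.02 -3.64  1.92] | slide in old frame [-1.02 -3.65  1.92]
```

>>> play_rows(
  slide=[
    [0,-0.3,-1],
    [-0.02,-0.34,-1],
    [-0.25,-0.75,0],
    [-0.25,-0.75,0],
    [-0.25,-0.75,0.4],
    [-0.25,-0.75,1.0],
    [0,0,0],
    [0,0,0],
  ],
  turn=[
    [0,0,0],
    [0,0,0],
    [0,0,0],
    [0,0,0],
    [0,0,0],
    [0,0,0],
    [0,0,0],
    [0,0,0],
  ],
  claw=[255,255,168,168,168,168,168,168],
)

```text
time: 7.25
tcp_pos: [0.3473, -0.2862, 0.1633]
ee_rot: [-2.759, -1.496, 0.001]
wrist_force: [0.5, -0.2, 1.0]
finger_gap: 0.0296
finger_force: 0.0
```

```bash
python3 - <<'E'
from h import *
M=toolR(57); b=np.array([.3497,-.2888,.105])
plan(b-[0,0,.016],M); o=arm.observe(); print(o['finger_gap'])
d=grab('wrist','wrist2.png')
E
```

```text
turn units [-0.05 -0.01 -0.02] then slide units (new frame) [-0.03  0.11  2.48] | slide in old frame [-0.03  0.12  2.48]
0.029621657891777516
```

View pics/wrist2.png

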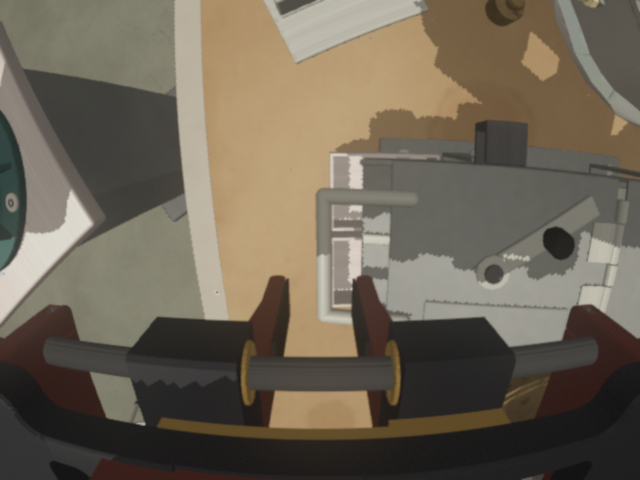

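The latch now points well uphill and the tip is clear of the keeper. The bar lies at column 325, between the fingers, from rows 195 to 315. I'll check the bar's ends by projection.

```bash
cat >> h.py <<'E'
def fproj(d,p):
    q=d['camera_from_world']@np.r_[p,1]; K=d['camera_matrix']; th=np.arctan2(np.hypot(q[0],q[1]),q[2]); ph=np.arctan2(q[1],q[0])
    return K[0,2]+K[0,0]*th*np.cos(ph),K[1,2]+K[0,0]*th*np.sin(ph)
def wpts(d):
    K=d['camera_matrix'];T=np.linalg.inv(d['camera_from_world']);z=d['z_map']
    v,u=np.mgrid[0:480,0:640]; x=(u-K[0,2])/K[0,0]; y=(v-K[1,2])/K[0,0]; th=np.hypot(x,y)+1e-9
    t=np.tan(np.minimum(th,1.5))/th; p=np.stack([x*t*z,y*t*z,z],-1); w=p@T[:3,:3].T+T[:3,3]; w[z==0]=np.nan; return w
E
python3 - <<'E'
from h import *
d=load('wrist')
for p in [(.373,-.254,.105),(.327,-.324,.105),(.3497,-.2888,.105)]: print(np.round(fproj(d,p)))
w=wpts(d); print([w[v,325].round(3).tolist() for v in (210,240,270,300)], w[200,370].round(3), w[318,340].round(3))
E
```

```text
[328. 194.]
[326. 320.]
[326. 260.]
[[0.367, -0.261, 0.108], [0.357, -0.276, 0.108], [0.346, -0.293, 0.107], [0.335, -0.31, 0.107]] [ 0.393 -0.269  0.115] [ 0.336 -0.326  0.11 ]
```

>>> play_rows(
  slide=[
    [0,0.04,0.8],
    [0,0.04,0.8],
    [0,0.04,0.8],
    [0,0,0.08],
    [0,0,0],
    [0,0,0],
    [0,0,0],
    [0,0,0],
  ],
  turn=[
    [0,0,0],
    [0,0,0],
    [0,0,0],
    [0,0,0],
    [0,0,0],
    [0,0,0],
    [0,0,0],
    [0,0,0],
  ],
  claw=[168,168,168,168,255,255,255,255],
  force=15,
)

```text
time: 7.97
tcp_pos: [0.349, -0.2876, 0.0907]
ee_rot: [-2.754, -1.499, 0.006]
wrist_force: [-11.0, 3.1, 4.8]
finger_gap: 0.0093
finger_force: 15.0
```

```bash
python3 - <<'E'
from h import *
f=np.radians(np.arange(-13.3,95,4.5)); r=.191/.03
print(len(f),np.c_[r*-np.diff(np.cos(f)),-r*np.diff(np.sin(f))].round(2).tolist())
E
```

```text
25 [[-0.1, -0.49], [-0.06, -0.5], [-0.02, -0.5], [0.02, -0.5], [0.06, -0.5], [0.1, -0.49], [0.14, -0.48], [0.17, -0.47], [0.21, -0.45], [0.25, -0.44], [0.28, -0.41], [0.31, -0.39], [0.34, -0.37], [0.37, -0.34], [0.39, -0.31], [0.42, -0.28], [0.44, -0.24], [0.45, -0.21], [0.47, -0.17], [0.48, -0.13], [0.49, -0.1], [0.5, -0.06], [0.5, -0.02], [0.5, 0.02]]
```

>>> play_rows(
  slide=[
    [0,-0.15,-0.49],
    [0,-0.06,-0.5],
    [0,-0.02,-0.5],
    [0,0.02,-0.5],
    [0,0.06,-0.5],
    [0,0.1,-0.49],
  ],
  turn=[
    [0,0,0],
    [0,0,0],
    [0,0,0],
    [0,0,0],
    [0,0,0],
    [0,0,0],
  ],
  claw=[255,255,255,255,255,255],
)

```text
time: 8.47
tcp_pos: [0.3495, -0.2881, 0.1811]
ee_rot: [-2.759, -1.5, 0.003]
wrist_force: [-2.8, -0.2, -3.5]
finger_gap: 0.0096
finger_force: 15.0
```

Forces are low, so I'll continue the arc.

>>> play_rows(
  slide=[
    [0,0.14,-0.48],
    [0,0.17,-0.47],
    [0,0.21,-0.45],
    [0,0.25,-0.44],
    [0,0.28,-0.41],
    [0,0.31,-0.39],
    [0,0.34,-0.37],
    [0,0.37,-0.34],
  ],
  turn=[
    [0,0,0],
    [0,0,0],
    [0,0,0],
    [0,0,0],
    [0,0,0],
    [0,0,0],
    [0,0,0],
    [0,0,0],
  ],
  claw=[255,255,255,255,255,255,255,255],
)

```text
time: 9.13
tcp_pos: [0.4004, -0.3206, 0.2822]
ee_rot: [-2.756, -1.498, 0.005]
wrist_force: [-9.3, 5.3, 6.4]
finger_gap: 0.0096
finger_force: 15.0
```

>>> play_rows(
  slide=[
    [0,0.39,-0.31],
    [0,0.42,-0.28],
    [0,0.44,-0.24],
    [0,0.45,-0.21],
    [0,0.47,-0.17],
    [0,0.48,-0.13],
  ],
  turn=[
    [0,0,0],
    [0,0,0],
    [0,0,0],
    [0,0,0],
    [0,0,0],
    [0,0,0],
  ],
  claw=[255,255,255,255,255,255],
)

```text
time: 9.63
tcp_pos: [0.4699, -0.3656, 0.3236]
ee_rot: [2.759, 1.499, 0.001]
wrist_force: [-3.8, 2.7, 3.2]
finger_gap: 0.0095
finger_force: 15.0
```

>>> play_rows(
  slide=[
    [0,0.49,-0.1],
    [0,0.5,-0.06],
    [0,0.5,-0.02],
    [0,0.5,0.02],
    [0,0,0],
  ],
  turn=[
    [0,0,0],
    [0,0,0],
    [0,0,0],
    [0,0,0],
    [0,0,0],
  ],
  claw=[255,255,255,255,255],
)

```text
time: 10.05
tcp_pos: [0.5226, -0.3999, 0.3277]
ee_rot: [2.756, 1.498, 0.004]
wrist_force: [3.4, -1.0, 4.4]
finger_gap: 0.0094
finger_force: 15.0
```

```bash
python3 - <<'E'
from h import *
o=arm.observe(); ux=np.array([np.cos(np.radians(-33)),np.sin(np.radians(-33)),0])
h=np.array([.507,-.388,.149]); b=o['tcp_pos']+[0,0,.016]; v=b-h; print(v@ux*1000,v[2]*1000,o['joints'].round(2))
E
```

```text
19.599144005770025 194.65842043188144 [-0.76  0.37  1.23  0.    1.53 -0.18]
```

>>> play_rows(
  slide=[
    [0,0,0],
    [0,0,0],
    [0,0,-0.5],
    [0,0,-1],
    [0,-0.3,-0.3],
    [0,-1,0],
    [0.5,-1,0],
    [0.8,-0.6,0],
    [1,0,0],
    [1,0,0],
    [1,0,0],
  ],
  turn=[
    [0,0,0],
    [0,0,0],
    [0,0,0],
    [0,0,0],
    [0,0,0],
    [0,0,0],
    [0,0,0],
    [0,0,0],
    [0,0,0],
    [0,0,0],
    [0,0,0],
  ],
  claw=[168,168,168,168,168,168,168,168,130,130,130],
)

```text
time: 10.97
tcp_pos: [0.5158, -0.2413, 0.3794]
ee_rot: [2.761, 1.498, -0.0]
wrist_force: [0.2, -0.7, 0.1]
finger_gap: 0.0428
finger_force: 0.0
```

```bash
python3 - <<'E'
from h import *
L=np.array([.468,-.1157,.11]); plan(L,toolR(-7.5)); print(arm.observe()['joints'].round(2))
d=grab('top'); im=d['image']; cv2.imwrite('pics/top2.png',cv2.resize(im[170:380,270:530],None,fx=3,fy=2.8,interpolation=cv2.INTER_CUBIC))
E
```

```text
turn units [ 1.000e-02 -0.000e+00  1.611e+01] then slide units (new frame) [-2.13 -3.94  8.98] | slide in old frame [ 2.64 -3.62  8.98]
[-0.56  0.21  1.34 -0.    1.59  0.02]
```

View pics/top2.png

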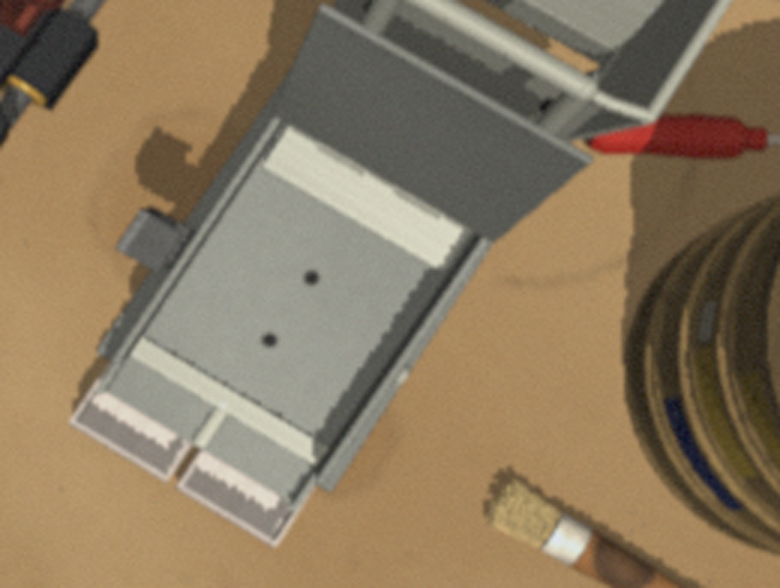

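The lid stands open. The sill band runs from (140,345) to (315,455), and the pale upper-liner tail has its lower edge from (265,170) to (440,268). I'll measure the chute frame from these.

```bash
python3 - <<'E'
from h import *
d=load('top');w=pts(d);g=cv2.cvtColor(d['image'],cv2.COLOR_BGR2GRAY)
poly=np.array([(270+x/3,170+y/2.8) for x,y in [(255,190),(400,270),(310,405),(175,325)]]).astype(int)
m=np.zeros(g.shape,np.uint8);cv2.fillPoly(m,[poly],1); q=w[m>0]; q=q[np.isfinite(q).all(1)]
for _ in range(5):
    c=q.mean(0); n=np.linalg.svd(q-c)[2][2]; n*=np.sign(n[2]); e=(q-c)@n; q=q[abs(e)<max(.0025,2*e.std()*(_<3))]
print('floor c,n',c.round(4),n.round(4),'tilt',np.degrees(np.arccos(n[2])).round(2),'yaw',np.degrees(np.arctan2(-n[1],-n[0])).round(2),'resid',e.std(),'lidtop-floor',((PIV-c)@C[:,2]*1000).round(1))
# straight edges by strongest gradient of ray->floor plane with C orientation
for name,zz,rng in [('sill',.005,(-80,-20)),('lap',.0115,(50,140))]:
    K=d['camera_matrix']; cw=d['camera_from_world']
    f=c+C[:,2]*zz; f=f-C@np.array([((f-PIV)@C[:,0]),((f-PIV)@C[:,1]),0]) 
    xs=np.arange(rng[0],rng[1],.5)
    for y in (-35,-20,0,20,35):
        P=np.array([f+C@[x/1000,y/1000,0] for x in xs]); p=P@cw[:3,:3].T+cw[:3,3]; uv=(p[:,:2]/p[:,2:]*K[0,0]+K[:2,2]).astype(np.float32)
        s=cv2.remap(g,uv[:,0],uv[:,1],cv2.INTER_LINEAR).ravel().astype(float); s=cv2.GaussianBlur(s[:,None],(1,7),0).ravel(); ds=np.diff(s)
        print(name,y,'max rise at',xs[ds.argmax()],ds.max().round(1),'max fall',xs[ds.argmin()],ds.min().round(1))
# walls: light profile across y at x=20
E
```

```text
floor c,n [ 0.4532 -0.3473  0.0786] [-0.2182  0.1371  0.9662] tilt 14.93 yaw -32.14 resid 0.0011945060725609944 lidtop-floor 50.6
sill -35 max rise at -63.5 6.9 max fall -52.0 -11.1
sill -20 max rise at -63.5 6.9 max fall -52.0 -11.5
sill 0 max rise at -49.0 2.0 max fall -22.0 -10.7
sill 20 max rise at -64.0 6.8 max fall -52.5 -10.2
sill 35 max rise at -64.0 7.0 max fall -53.0 -10.2
lap -35 max rise at 59.5 8.7 max fall 85.0 -13.9
lap -20 max rise at 59.5 9.2 max fall 86.0 -8.8
lap 0 max rise at 59.5 8.6 max fall 84.0 -13.2
lap 20 max rise at 59.0 7.7 max fall 85.5 -9.8
lap 35 max rise at 59.5 7.7 max fall 85.5 -10.6
```

>>> play_rows(
  slide=[
    [0.66,-0.9,0],
    [0.66,-0.9,0],
    [0.66,-0.9,0],
    [0.66,-0.92,0],
    [0,0,0.5],
    [0,0,0.5],
    [0,0,0.5],
    [0,0,0.5],
    [0,0,0.5],
    [0,0,0.5],
    [0,0,0.5],
    [0,0,0.5],
    [0,0,0.5],
    [0,0,0.6],
    [0,0,0.6],
    [0,0,0.6],
    [0,0,0.6],
    [0,0,0.6],
    [0,0,0.6],
    [0,0,0.6],
  ],
  turn=[
    [0,0,0],
    [0,0,0],
    [0,0,0],
    [0,0,0],
    [0,0,1],
    [0,0,1],
    [0,0,1],
    [0,0,1],
    [0,0,1],
    [0,0,1],
    [0,0,1],
    [0,0,1],
    [0,0,1],
    [0,0,1],
    [0,0,1],
    [0,0,1],
    [0,0,1],
    [0,0,1],
    [0,0,1],
    [0,0,1.0],
  ],
  claw=[130,130,130,130,130,130,130,130,130,130,130,130,130,130,130,130,130,130,130,130],
)

```text
time: 12.68
tcp_pos: [0.4678, -0.1173, 0.1175]
ee_rot: [3.135, -0.197, 0.0]
wrist_force: [-0.1, 0.2, 0.3]
finger_gap: 0.0434
finger_force: 0.0
```

```bash
python3 - <<'E'
from h import *
d=grab('wrist','wrist3.png'); w=wpts(d)
K=d['camera_matrix'];T=np.linalg.inv(d['camera_from_world'])
z=w[...,2]; box=(abs(w[...,0]-.475)<.09)&(abs(w[...,1]+.117)<.08)
r=box&(z>.036)&(z<.046); print('rib z',np.median(z[r]),r.sum()); b=cv2.minAreaRect((w[r][:,:2]*1000).astype(np.float32)); print(b)
p=box&(z>.003)&(z<.012); b=cv2.minAreaRect((w[p][:,:2]*1000).astype(np.float32)); print('plate',b)
plan([.468,-.1157,.009],toolR(-7.5)); print(arm.observe()['joints'].round(2))
E
```

```text
rib z 0.04052690086171115 1907
((490.69873046875, -92.50546264648438), (134.8748779296875, 70.74972534179688), 39.905738830566406)
plate ((476.22088623046875, -116.54763793945312), (100.335693359375, 129.84902954101562), 82.23725891113281)
turn units [-0.01  0.07  0.02] then slide units (new frame) [ 0.07 -0.04  3.52] | slide in old frame [ 0.09 -0.03  3.52]
[-0.39  0.33  1.88 -0.    0.93  1.31]
```

View pics/wrist3.png

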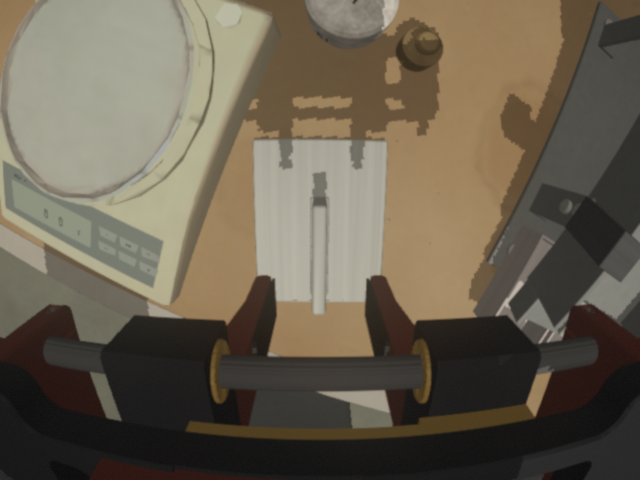

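The wrist view shows the rib at column 320, centred between the fingers, with the plain edge at the top (uphill end). I'll check the balance's height under the gripper body, then descend.

```bash
python3 - <<'E'
from h import *
w=wpts(load('wrist')); w=w[:300]
m=(abs(w[...,0]-.468)<.06)&(w[...,1]>-.06)&(w[...,1]<0.0)
print(np.nanmax(w[m][:,2]), m.sum())
m=(abs(w[...,0]-.468)<.06)&(w[...,1]>-.06)&(w[...,1]<.03)&(w[...,2]>.03); q=w[m]; print(len(q), q[:,1].min() if len(q) else 0, q[:,2].max() if len(q) else 0)
E
```

```text
0.07033751296205315 11726
8731 -0.053649388853650185 0.0705428544018718
```

>>> play_rows(
  slide=[
    [0.05,0,0.9],
    [0.03,0,0.9],
    [0,0,0.9],
    [0,0,0.5],
    [0,0,0.28],
    [0,0,0],
    [0,0,0],
    [0,0,0],
    [0,0,0],
    [0,0,0],
  ],
  turn=[
    [0,0,0],
    [0,0,0],
    [0,0,0],
    [0,0,0],
    [0,0,0],
    [0,0,0],
    [0,0,0],
    [0,0,0],
    [0,0,0],
    [0,0,0],
  ],
  claw=[130,130,130,130,130,130,255,255,255,255],
  force=50,
)

```text
time: 13.57
tcp_pos: [0.4724, -0.118, 0.0146]
ee_rot: [3.135, -0.191, 0.003]
wrist_force: [-0.2, -0.1, 0.6]
finger_gap: 0.02
finger_force: 0.0
```

```bash
cat >> h.py <<'E'
C=chuteR(np.radians(-32.7)); CF=np.array([.4532,-.3473,.0786])
_r=C.T@(PIV-CF); O=CF+C@np.array([_r[0]-.0642,_r[1]-.0003,0])  # chute origin
def chute(p): return C.T@(np.asarray(p)-O)*1000
E
python3 - <<'E'
from h import *
print(O,chute(PIV)); o=arm.observe(); print(o['finger_gap'],o['finger_force'],o['tcp_pos'],o['wrist_force'])
E
```

```text
[ 0.39266743 -0.31682146  0.06053901] [64.2         0.3        50.56787057]
0.020030178093581368 0.0 [ 0.47235992 -0.11802622  0.01464428] [-0.24821291 -0.12399189  0.55649267]
```

>>> play_rows(
  slide=[
    [0,0,0.14],
    [0,0,0],
    [0,0,0],
    [0,0,0],
    [0,0,0],
  ],
  turn=[
    [0,0,0],
    [0,0,0],
    [0,0,0],
    [0,0,0],
    [0,0,0],
  ],
  claw=[130,255,255,255,255],
  force=50,
)

```text
time: 13.98
tcp_pos: [0.4714, -0.1176, 0.0093]
ee_rot: [-3.136, 0.191, 0.0]
wrist_force: [-0.6, 0.8, 0.0]
finger_gap: 0.0098
finger_force: 50.0
```

>>> play_rows(
  slide=[
    [0,0,0],
    [0,0,0],
    [0,0,-0.2],
    [0,0,-0.5],
    [0,0,0],
  ],
  turn=[
    [0,0,0],
    [0,0,0],
    [0,0,0],
    [0,0,0],
    [0,0,0],
  ],
  claw=[255,255,255,255,255],
)

```text
time: 14.4
tcp_pos: [0.4724, -0.1181, 0.0319]
ee_rot: [3.135, -0.191, 0.003]
wrist_force: [0.2, 0.6, -2.8]
finger_gap: 0.01
finger_force: 50.0
```

```bash
cat >> h.py <<'E'
OFF=np.array([-.0046,0,.0093])  # TCP in liner frame
def linerpose(xu,zu,th,y=0.):
    Rl=C@R.from_euler('y',th,degrees=True).as_matrix()
    ctr=O+C@np.array([xu,y,zu])/1000-Rl@[.065,0,0]
    return ctr+Rl@OFF, Rl@np.diag([1,-1,-1.])
def where():
    o=arm.observe(); M=R.from_rotvec(o['ee_rot']).as_matrix(); Rl=M@np.diag([1,-1,-1.])
    ctr=o['tcp_pos']-Rl@OFF; e=R.from_matrix(C.T@Rl).as_euler('ZYX',degrees=True)
    print('t',o['time'],'upper',chute(ctr+Rl@[.065,0,0]).round(2),'lower',chute(ctr-Rl@[.065,0,0]).round(2),'ypr',e.round(2),'F chute',(C.T@o['wrist_force']).round(1),'tau',(M.T@o['torque']).round(2),'gap',round(o['finger_gap'],4))
E
python3 - <<'E'
from h import *
where()
p,M=linerpose(112,95,3.5); print(p,R.from_matrix(M).as_rotvec()); plan(p,M)
p2,M=linerpose(112,8,3.5); plan(p2,M,p,M)
E
```

```text
t 14.4 upper [ 11.92 240.49 -42.34] lower [-101.27  184.08  -12.27] ypr [26.49 13.37  6.59] F chute [-0.9  0.6 -2.6] tau [-0.01 -0.09  0.02] gap 0.01
[ 0.40406064 -0.32413578  0.17652698] [ 2.94669074 -0.86446475  0.29671616]
turn units [-0.64  2.8   6.41] then slide units (new frame) [ 2.72  7.01 -4.37] | slide in old frame [-1.42  7.1  -4.82]
turn units [0. 0. 0.] then slide units (new frame) [0.18 0.   2.89] | slide in old frame [0.18 0.   2.89]
```

>>> play_rows(
  slide=[
    [0,0,-0.8],
    [0,0,-0.8],
    [0,0,-0.8],
    [0,0,-0.8],
    [-0.1,0.5,-0.8],
    [-0.1,0.6,-0.82],
    [-0.16,0.75,0],
    [-0.16,0.75,0],
    [-0.2,0.85,0],
    [-0.2,0.85,0],
    [-0.2,0.85,0],
    [-0.15,0.85,0],
    [-0.1,0.7,0],
    [-0.05,0.4,0],
    [0,0,0],
    [0,0,0],
    [0,0,0],
    [0,0,0],
  ],
  turn=[
    [0,0,0],
    [0,0,0],
    [0,0,0],
    [0,0,0],
    [0,0,0],
    [0,0,0],
    [0,0,0],
    [0,0,0],
    [0,0,0],
    [0,0,0],
    [-0.08,0.35,0.8],
    [-0.08,0.35,0.8],
    [-0.08,0.35,0.8],
    [-0.08,0.35,0.8],
    [-0.08,0.35,0.8],
    [-0.08,0.35,0.8],
    [-0.08,0.35,0.8],
    [-0.08,0.35,0.81],
  ],
  claw=[255,255,255,255,255,255,255,255,255,255,255,255,255,255,255,255,255,255],
)

```text
time: 15.9
tcp_pos: [0.397, -0.3218, 0.1744]
ee_rot: [2.946, -0.87, 0.294]
wrist_force: [0.6, 0.5, -2.5]
finger_gap: 0.0096
finger_force: 50.0
```

```bash
python3 - <<'E'
from h import *
where(); p,M=linerpose(112,8,3.5); plan(p,M); print(arm.observe()['joints'].round(2))
d=grab('top'); cv2.imwrite('pics/top3.png',cv2.resize(d['image'][170:380,270:530],None,fx=3,fy=2.8,interpolation=cv2.INTER_CUBIC))
d=grab('wrist','wrist4.png'); w=wpts(d)
# check liner edge position as seen by wrist depth: in chute coords
q=(w-O)@C*1000; Mx=(q[...,0]>60)&(q[...,0]<135)&(abs(q[...,1])<75)
z=q[...,2]; m=Mx&(z>70)&(z<125)&(np.arange(480)[:,None]<300)
qq=q[m]; print('seen plate top: n',len(qq),'x max',np.percentile(qq[:,0],99.5),'y range',np.percentile(qq[:,1],[.5,99.5]))
A=np.c_[qq[:,0],qq[:,1],np.ones(len(qq))]; s=np.linalg.lstsq(A,qq[:,2],rcond=None)[0]; print('plane',s)
f=(abs(z)<25)&(q[...,0]>40)&(q[...,0]<110)&(abs(q[...,1])<48); print('floor z',np.median(z[f]) if f.any() else None,f.sum())
for lo in range(112,165,4):
    m=(q[...,0]>lo)&(q[...,0]<lo+4)&(abs(q[...,1])<30)&(z<25)&(np.arange(480)[:,None]<300)
    print(lo,m.sum(),np.median(z[m]).round(1) if m.any() else None,end=' | ')
E
```

```text
t 15.9 upper [104.48  -2.09  94.68] lower [-25.26  -1.62 102.88] ypr [-0.2   3.62 -0.03] F chute [-0.4  0.8 -2.5] tau [-0.04 -0.39  0.02] gap 0.0096
turn units [ 0.    0.03 -0.05] then slide units (new frame) [ 0.43 -0.06  2.87] | slide in old frame [ 0.43 -0.06  2.87]
[-0.86  0.19  1.92  0.07  0.84  1.24]
seen plate top: n 19910 x max 102.8285233433068 y range [-49.93414744  48.20512743]
plane [-9.12085654e-02  2.20946168e-04  1.08432950e+02]
floor z -0.7040642278981064 3063
112 489 -0.7 | 116 451 -0.7 | 120 510 -0.5 | 124 529 10.5 | 128 531 10.5 | 132 517 10.6 | 136 501 10.6 | 140 518 10.5 | 144 532 10.6 | 148 340 10.7 | 152 36 10.1 | 156 0 None | 160 0 None | 164 0 None |
```

View pics/wrist4.png

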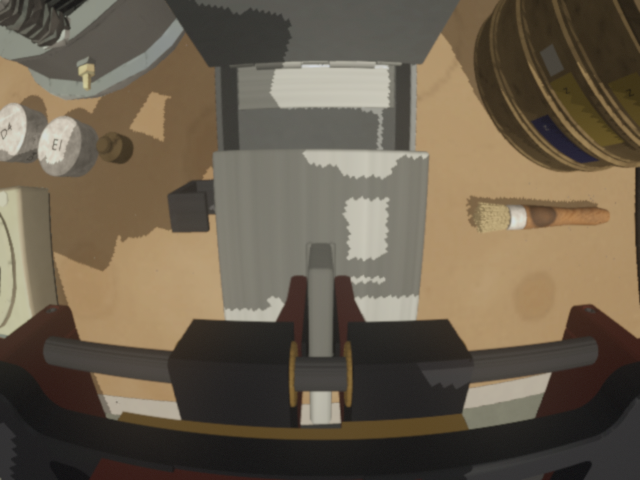

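The wrist view shows the liner hovering over the chute with the plain edge at row 150. Above it are the floor strip and the lap edge at row 107, with the inner walls at columns 238 and 397. I'll check the liner's pitch and the centring.

```bash
python3 - <<'E'
from h import *
for n,f in (('wrist',wpts),('top',pts)):
    d=load(n); q=(f(d)-O)@C*1000; z=q[...,2]
    rows=np.arange(480)[:,None]<(285 if n=='wrist' else 480)
    m=rows&(z>92)&(z<115)&(q[...,0]>-40)&(q[...,0]<101)&(abs(q[...,1])>10)&(abs(q[...,1])<45)
    s=q[m]
    for _ in range(6):
        A=np.c_[s[:,0],s[:,1],np.ones(len(s))]; k=np.linalg.lstsq(A,s[:,2],rcond=None)[0]; e=s[:,2]-A@k; s=s[abs(e)<max(1.2,2*e.std())]
    print(n,len(s),'x',s[:,0].min(),s[:,0].max(),'slope deg',np.degrees(np.arctan(k[:2])),'z at 60',k[0]*60+k[2],e.std())
    fl=rows&(abs(z)<6)&(q[...,0]>107)&(q[...,0]<122); y=q[fl][:,1]; print(' floor y',np.percentile(y,[1,99]) if len(y) else None)
    wl=rows&(abs(z-45)<5)&(q[...,0]>107)&(q[...,0]<140); y=q[wl][:,1]; print(' walltop y',np.percentile(y[y<0],[1,99]) if (y<0).any() else None, np.percentile(y[y>0],[1,99]) if (y>0).any() else None)
    ed=rows&(z>92)&(z<106)&(q[...,0]>85)&(q[...,0]<101); y=q[ed][:,1]; print(' plate y',np.percentile(y,[.5,99.5]) if len(y) else None)
    rb=rows&(z>125)&(z<150)&(abs(q[...,1])<10); s=q[rb]; print(' rib',len(s), np.polyfit(s[:,0],s[:,2],1) if len(s)>10 else '')
where()
E
```

```text
wrist 18033 x 37.68815787625006 100.99929250621942 slope deg [-3.55855464  0.01853838] z at 60 102.16630672839148 0.5379751559297257
 floor y [-208.48033292   57.55097317]
 walltop y [-248.13509712  -54.04022452] [57.27676595 61.61239593]
 plate y [-49.99936907  48.13078035]
 rib 671 [ -1.01982406 196.64434859]
top 1153 x 58.45662347954141 100.91548782938855 slope deg [-3.39353802  0.18240177] z at 60 102.92398203466072 1.056184381359373
 floor y [-433.15045517  596.88381379]
 walltop y [-261.35147283  -53.80391831] [ 58.68502571 700.22290169]
 plate y [-50.22053074  48.51695002]
 rib 122 [   2.74994005 -357.35833756]
t 16.0 upper [103.27  -1.38  94.58] lower [-26.45  -1.23 103.05] ypr [-0.06  3.73  0.01] F chute [-1.5  0.7 -3.2] tau [-0.06 -0.36 -0.01] gap 0.0099
```

```bash
python3 - <<'E'
from h import *
p,M=linerpose(113,8,3.5,1.3); plan(p,M)
E
```

```text
turn units [-0.    0.06 -0.02] then slide units (new frame) [ 0.5  -0.09  2.87] | slide in old frame [ 0.51 -0.09  2.87]
```

>>> play_rows(
  slide=[
    [0.17,-0.03,0.3],
    [0.17,-0.03,0.45],
    [0.16,-0.03,0.45],
    [0,0,0.45],
    [0,0,0.45],
    [0,0,0.45],
    [0,0,0.32],
    [0,0,0],
    [0,0,0],
    [0,0,0],
  ],
  turn=[
    [0,0,0],
    [0,0,0],
    [0,0,0],
    [0,0,0],
    [0,0,0],
    [0,0,0],
    [0,0,0],
    [0,0,0],
    [0,0,0],
    [0,0,0],
  ],
  claw=[255,255,255,255,255,255,255,255,255,255],
)

```text
time: 16.83
tcp_pos: [0.4263, -0.3372, 0.0938]
ee_rot: [2.947, -0.864, 0.294]
wrist_force: [0.1, -0.3, -2.9]
finger_gap: 0.0098
finger_force: 50.0
```

```bash
python3 - <<'E'
from h import *
where()
E
```

```text
t 16.8333 upper [115.53   1.04   8.34] lower [-14.22   0.99  16.48] ypr [ 0.02  3.59 -0.01] F chute [-0.5 -0.2 -2.9] tau [-0.05 -0.37  0.02] gap 0.0098
```

>>> play_rows(
  slide=[
    [0,0,0.1],
    [0,0,0.1],
    [0,0,0.03],
    [0,0,0.03],
    [0,0,0],
    [0,0,0],
  ],
  turn=[
    [0,0,0],
    [0,0,0],
    [0,0,0],
    [0,0,0],
    [0,0,0],
    [0,0,0],
  ],
  claw=[255,255,255,255,255,255],
)

```text
time: 17.33
tcp_pos: [0.4272, -0.3378, 0.086]
ee_rot: [2.947, -0.865, 0.294]
wrist_force: [0.8, 0.4, -3.5]
finger_gap: 0.0095
finger_force: 50.0
```

```bash
python3 - <<'E'
from h import *
where()
E
```

```text
t 17.3333 upper [114.53   1.03   0.52] lower [-15.22   1.05   8.69] ypr [-0.01  3.6  -0.01] F chute [-0.5  0.8 -3.5] tau [-0.1  -0.36  0.  ] gap 0.0095
```

>>> play_rows(
  slide=[
    [0,0,0.03],
    [0,0,0],
    [0,0,0],
  ],
  turn=[
    [0,0,0],
    [0,0,0],
    [0,0,0],
  ],
  claw=[255,255,255],
)

```text
time: 17.58
tcp_pos: [0.4274, -0.3379, 0.0851]
ee_rot: [2.947, -0.865, 0.294]
wrist_force: [-0.0, 1.2, -2.9]
finger_gap: 0.0099
finger_force: 50.0
```

```bash
python3 - <<'E'
from h import *
where()
E
```

```text
t 17.5833 upper [114.48   1.03  -0.45] lower [-15.27   1.05   7.72] ypr [-0.01  3.6  -0.01] F chute [-1.4  1.  -2.7] tau [-0.08 -0.37 -0.05] gap 0.0099
```

>>> play_rows(
  slide=[
    [0,0,0.02],
    [0,0,0],
    [0,0,0],
  ],
  turn=[
    [0,0,0],
    [0,0,0],
    [0,0,0],
  ],
  claw=[255,255,255],
)

```text
time: 17.83
tcp_pos: [0.4275, -0.3379, 0.0847]
ee_rot: [2.947, -0.865, 0.294]
wrist_force: [-3.5, 1.6, 1.1]
finger_gap: 0.0097
finger_force: 50.0
```

>>> play_rows(
  slide=[
    [0,0,0.02],
    [0,0,0],
    [0,0,0],
  ],
  turn=[
    [0,0,0],
    [0,0,0],
    [0,0,0],
  ],
  claw=[255,255,255],
)

```text
time: 18.08
tcp_pos: [0.4274, -0.3379, 0.0844]
ee_rot: [2.947, -0.865, 0.294]
wrist_force: [-6.0, 2.2, 5.4]
finger_gap: 0.0096
finger_force: 50.0
```

```bash
python3 - <<'E'
from h import *
where()
E
```

```text
t 18.0833 upper [114.28   1.03  -1.16] lower [-15.46   1.05   7.  ] ypr [-0.01  3.6  -0.01] F chute [-4.6 -1.4  6.8] tau [-0.05 -0.32  0.07] gap 0.0096
```

>>> play_rows(
  slide=[
    [0,0,-0.02],
    [0.1,0,-0.006],
    [0.1,0,-0.006],
    [0.1,0,-0.006],
    [0.1,0,-0.006],
    [0.1,0,-0.006],
    [0,0,0],
  ],
  turn=[
    [0,0,0],
    [0,0,0],
    [0,0,0],
    [0,0,0],
    [0,0,0],
    [0,0,0],
    [0,0,0],
  ],
  claw=[255,255,255,255,255,255,255],
)

```text
time: 18.67
tcp_pos: [0.437, -0.3429, 0.0873]
ee_rot: [2.952, -0.865, 0.284]
wrist_force: [-7.2, 6.6, 4.5]
finger_gap: 0.0099
finger_force: 50.0
```

```bash
python3 - <<'E'
from h import *
where(); d=grab('wrist'); q=(wpts(d)-O)@C*1000; z=q[...,2]
for lo in range(116,156,4):
    m=(q[...,0]>lo)&(q[...,0]<lo+4)&(abs(q[...,1])<30)&(z<25)&(np.arange(480)[:,None]<300)
    print(lo,m.sum(),np.median(z[m]).round(1) if m.any() else None,end=' | ')
E
```

```text
t 18.6667 upper [125.33   2.06  -1.57] lower [-4.35  2.04  7.54] ypr [0.01 4.02 0.09] F chute [-8.1  1.7  6.8] tau [ 0.02 -1.14  0.  ] gap 0.0099
116 1191 4.6 | 120 977 4.8 | 124 1309 10.5 | 128 1292 10.5 | 132 1292 10.5 | 136 1337 10.6 | 140 1309 10.5 | 144 1050 10.6 | 148 168 10.5 | 152 0 None |
```

>>> play_rows(
  slide=[
    [0,0,-0.03],
    [0,0,0],
    [0,0,0],
  ],
  turn=[
    [0,0,0],
    [0,0,0],
    [0,0,0],
  ],
  claw=[255,255,255],
)

```text
time: 18.97
tcp_pos: [0.4402, -0.3462, 0.0892]
ee_rot: [2.947, -0.865, 0.295]
wrist_force: [0.9, -0.0, -4.5]
finger_gap: 0.01
finger_force: 50.0
```

```bash
python3 - <<'E'
from h import *
where()
E
```

```text
t 18.9667 upper [130.27   0.9   -0.32] lower [0.52 0.92 7.73] ypr [-0.01  3.55 -0.02] F chute [-0.4  0.5 -4.6] tau [-0.08 -0.31  0.02] gap 0.01
```

>>> play_rows(
  slide=[
    [0.1,0,-0.006],
    [0.1,0,-0.006],
    [0.1,0,-0.006],
    [0.1,0,-0.006],
    [0.1,0,-0.006],
    [0,0,0],
    [0,0,0],
  ],
  turn=[
    [0,0,0],
    [0,0,0],
    [0,0,0],
    [0,0,0],
    [0,0,0],
    [0,0,0],
    [0,0,0],
  ],
  claw=[255,255,255,255,255,255,255],
)

```text
time: 19.55
tcp_pos: [0.4521, -0.3537, 0.0931]
ee_rot: [2.947, -0.865, 0.294]
wrist_force: [-0.8, 0.3, -3.6]
finger_gap: 0.0095
finger_force: 50.0
```

```bash
python3 - <<'E'
from h import *
where(); d=grab('wrist'); q=(wpts(d)-O)@C*1000; z=q[...,2]
for lo in range(116,156,4):
    m=(q[...,0]>lo)&(q[...,0]<lo+4)&(abs(q[...,1])<30)&(z<25)&(np.arange(480)[:,None]<300)
    print(lo,m.sum(),np.median(z[m]).round(1) if m.any() else None,end=' | ')
E
```

```text
t 19.55 upper [144.87   1.05  -0.25] lower [15.13  1.05  7.89] ypr [ 0.    3.59 -0.01] F chute [-1.7 -0.2 -3.3] tau [-0.05 -0.37  0.02] gap 0.0095
116 1121 6.7 | 120 888 6.9 | 124 1179 10.5 | 128 1216 10.5 | 132 1219 10.5 | 136 1246 10.5 | 140 685 10.6 | 144 6 10.3 | 148 0 None | 152 0 None |
```

```bash
python3 - <<'E'
from h import *
p,M=linerpose(145.4,-.4,0,1.2); plan(p,M)
E
```

```text
turn units [ 0.   0.9 -0. ] then slide units (new frame) [ 0.01 -0.    0.15] | slide in old frame [ 0.02 -0.    0.15]
```

>>> play_rows(
  slide=[
    [0.01,0,0.02],
    [0,0,0.02],
    [0,0,0.02],
    [0,0,0.02],
    [0,0,0.02],
    [0,0,0.02],
    [0,0,0.02],
    [0,0,0.01],
    [0,0,0],
    [0,0,0],
  ],
  turn=[
    [0,0.1,0],
    [0,0.12,0],
    [0,0.12,0],
    [0,0.12,0],
    [0,0.12,0],
    [0,0.12,0],
    [0,0.1,0],
    [0,0.1,0],
    [0,0,0],
    [0,0,0],
  ],
  claw=[255,255,255,255,255,255,255,255,255,255],
)

```text
time: 20.43
tcp_pos: [0.4527, -0.3541, 0.0889]
ee_rot: [2.921, -0.857, 0.384]
wrist_force: [-2.2, 0.1, 2.1]
finger_gap: 0.0094
finger_force: 50.0
```

```bash
python3 - <<'E'
from h import *
where(); d=grab('wrist'); q=(wpts(d)-O)@C*1000; z=q[...,2]
for lo in range(88,148,4):
    m=(q[...,0]>lo)&(q[...,0]<lo+4)&(abs(q[...,1])>10)&(abs(q[...,1])<40)&(z<25)&(np.arange(480)[:,None]<300)
    print(lo,m.sum(),np.median(z[m]).round(1) if m.any() else None,end=' | ')
E
```

```text
t 20.4333 upper [145.22   1.05  -0.2 ] lower [15.22  1.07 -0.17] ypr [-0.01  0.01 -0.01] F chute [-1.3 -1.1  2.5] tau [ 0.02 -0.85 -0.03] gap 0.0094
88 959 4.8 | 92 988 4.8 | 96 994 4.8 | 100 1025 4.9 | 104 1048 4.9 | 108 1051 4.9 | 112 1072 4.9 | 116 1091 5.0 | 120 886 5.6 | 124 1189 10.5 | 128 1212 10.5 | 132 1220 10.5 | 136 1239 10.6 | 140 1259 10.5 | 144 189 10.6 |
```

>>> play_rows(
  slide=[
    [0,0,0.03],
    [0,0,0.02],
    [0,0,0],
    [0,0,0],
  ],
  turn=[
    [0,-0.08,0],
    [0,0,0],
    [0,0,0],
    [0,0,0],
  ],
  claw=[255,255,255,255],
)

```text
time: 20.82
tcp_pos: [0.4529, -0.3542, 0.0885]
ee_rot: [2.923, -0.857, 0.376]
wrist_force: [-8.0, 4.6, 15.9]
finger_gap: 0.0096
finger_force: 50.0
```

```bash
python3 - <<'E'
from h import *
where(); d=grab('wrist'); q=(wpts(d)-O)@C*1000; z=q[...,2]
for lo in range(88,148,4):
    m=(q[...,0]>lo)&(q[...,0]<lo+4)&(abs(q[...,1])>10)&(abs(q[...,1])<40)&(z<25)&(np.arange(480)[:,None]<300)
    print(lo,m.sum(),np.median(z[m]).round(1) if m.any() else None,end=' | ')
E
```

```text
t 20.8167 upper [145.26   1.06  -1.06] lower [15.26  1.03 -0.3 ] ypr [ 0.01  0.34 -0.01] F chute [-4.8 -0.4 17.7] tau [ 0.09 -1.56 -0.  ] gap 0.0096
88 959 4.2 | 92 996 4.2 | 96 999 4.2 | 100 1026 4.2 | 104 1044 4.2 | 108 1073 4.3 | 112 1063 4.2 | 116 1092 4.3 | 120 817 4.9 | 124 1220 10.5 | 128 1217 10.5 | 132 1242 10.6 | 136 1246 10.5 | 140 1234 10.5 | 144 119 10.5 |
```

>>> play_rows(
  slide=[
    [-0.01,0,0],
    [0,0,0],
    [0,0,0],
    [0,0,0],
    [0,0,0],
    [0,0,0],
    [0,0,0],
    [0,0,0],
  ],
  turn=[
    [0,0,0],
    [0,0,0],
    [0,0,0],
    [0,0,0],
    [0,0,0],
    [0,0,0],
    [0,0,0],
    [0,0,0],
  ],
  claw=[255,255,255,255,255,255,255,255],
)

```text
time: 21.53
tcp_pos: [0.4529, -0.3543, 0.0885]
ee_rot: [2.923, -0.857, 0.377]
wrist_force: [-7.2, 4.9, 15.9]
finger_gap: 0.01
finger_force: 50.0
```

```bash
python3 - <<'E'
from h import *
where(); d=grab('scene'); cv2.imwrite('pics/scene2.png',cv2.resize(d['image'][150:380,210:490],None,fx=2.8,fy=2.6,interpolation=cv2.INTER_CUBIC))
where()
E
```

```text
t 21.5333 upper [145.26   1.04  -1.03] lower [15.26  1.01 -0.33] ypr [ 0.01  0.31 -0.02] F chute [-4.3  0.3 17.6] tau [ 0.15 -1.52 -0.05] gap 0.01
t 21.5833 upper [145.28   1.03  -1.02] lower [15.28  1.02 -0.32] ypr [ 0.01  0.3  -0.01] F chute [-3.7  0.  17.1] tau [ 0.13 -1.52  0.05] gap 0.01
```

View pics/scene2.png

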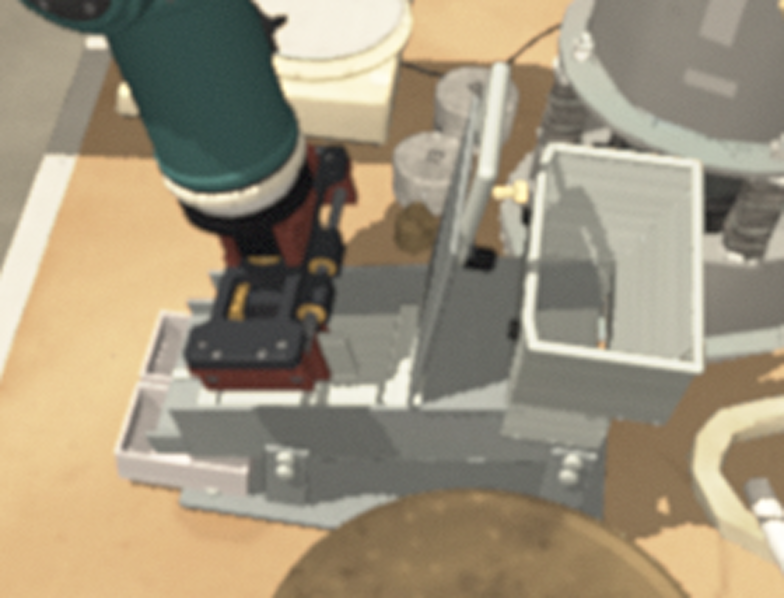

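The lid stands open at crop (460,240), the gripper is pressing the liner inside the chute, and the tins and weight near (430,160) and (415,228) are in place. The push is steady at about 17 to 20 N, so I'm handing the job in.

```bash
python3 -c "
from station import arm
print(arm.close_job())"
```

```text
the job is handed in; nothing more can be done
None
```

The job is handed in: latch free, lid open past upright, and liner under the lap and behind the sill, held flat at about 17–20 N; the upper liner read level throughout and the tin and weight look undisturbed (hand-in gave no verdict).

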